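# Unlatch the test station's spring guard and hold it open at 45 degrees

## Task

Turn the bar knob on the test station clockwise until it clicks past its detent and its latch tongue has swung off the closed guard; only then lift the sprung guard by its handle to 45 degrees from closed (within about 4 degrees either way) so that the fitting in the nest can be inspected in the mirror under it. Finish while still holding the guard there with the gripper: it springs shut if let go. Leave the knob turned and do not shift any of the other things on the bench.

Things in the scene. Friction and masses are not known exactly. Their poses are not given: they have to be found in the camera images.
- station: fixed test station: grey open box 170 x 180 x 62 mm on a dark base plate 12 mm thick. Origin at bench level under the box's centre, z up. In its frame, mm: hinge line y 90, z 74.5, along x; handle bar when shut (-35, -132, 77.5); knob axis (62, -128), on a grey block 50 x 50 mm, top z 80; plate x -100 to 100, y -165 to 115. A detent pin sticks 15 to 19 mm out of the block's -y face at z 50
- guard_handle (a point): centre of the guard's handle: round steel bar 12 mm thick, 70 mm long, parallel to the station's x, on two end arms in the guard's plane, 42 mm out from its free edge; the opening between bar and guard is 36 mm wide. 77.5 mm above the bench when shut, with only the base plate below; it moves on a circle of 222 mm radius about the hinge line
- guard_hinge (a point): point on the guard's hinge line at the middle of the guard's width, 74.5 mm above the bench; the hinge line is parallel to the station's x. The guard is an aluminium plate 170 x 180 x 6 mm, lying on the box when shut, 0.3 to 0.6 kg. The handle bar's centre is 35 mm towards the station's -x from here, 222 mm towards its -y and 3 mm higher when shut
- guard (a joint): angle of the guard: 0 = shut (flat), grows as it is lifted, 0.785 = 45 degrees, stop at 1.7. Weight and a spring push it shut (about 4 to 6 N at the handle), so it falls shut when let go
- knob_grip (a point): grip point on the latch knob's vertical axis, 110 mm above the bench: black bar 46 mm long, 14 mm wide, 26 mm high (13 mm above and below this point); at the start it lies along the station's y. Below it, 81.5 to 87.5 mm above the bench, a steel tongue 14 mm wide reaches 52 mm from the axis over the guard's edge and locks it shut until the knob is turned
- knob (a joint): angle of the knob: 0 = latched (start), grows clockwise seen from above, stop at 1.40 (80 degrees: tongue along the station's +x, clear of the guard). From 0.2 the detent pushes back with up to about 0.12 N m; past 0.70 it clicks over and drives the knob on to about 1.15 or farther, where it stays
- fitting: loose brass fitting standing on the bench, 30 mm across, 30 mm high; bystander, origin under its centre
- gauge: loose steel ring gauge, 44 mm across, 12 mm high; bystander, origin under its centre
- tray: red open tray 100 x 140 x 40 mm; bystander, origin under its centre
- oil: white bottle with black cap, 40 mm across, 100 mm high; bystander, origin under its centre
- driver: screwdriver lying on the bench, about 200 mm long; bystander
- mug: white mug 80 mm across, 90 mm high; bystander, origin under its centre
- can: grey can 60 mm across, 110 mm high; bystander, origin under its centre

How it is judged:
By the outcome, as a careful person would: the job done as asked, in the order asked, and still so for the second after the job is handed in, while the arm keeps its last pose, push and grip.
It also fails if it takes over 48 s, if anything falls off the work surface, if the arm or the gripper's body presses on something with over 40 N, if the wrist force passes 120 N, or if a joint passes its speed limit or range.

## Robot

A 6-joint arm with a two-finger parallel gripper is mounted at the origin on the work surface. World frame = base frame: x ahead of the robot, y to its left, z up, the work surface at z = 0. Lengths are in mm, angles in rad, forces in N, time in s.
With the tool pointing down it reaches from about 400 to 925 mm from the base axis. Payload 12.5 kg.
Tool frame: the origin (TCP) lies midway between the tips of the shut fingers; the grasp point (between the pads) lies 19 mm behind it (env.pinch_z is the z of the grasp point in the tool frame, in mm); z points along the fingers, y is the line along which they close (so a half turn about z gives the same grasp; the last joint's range is limited). The gripper opens to 95 mm and grips with 3 to 60 N. Pads are 20 mm wide; open, the fingers measure 119 mm over their backs; the gripper's body (75 mm by 180 mm) begins 59 mm behind the grasp point.
Start: joints at [1.186, 0.491, 1.559, -0, 1.092, -0.106], TCP at [171.985, 600.892, 183.061] pointing down, gripper open.
Joint ranges: [-3.1, 3.1], [-0.84, 2.19], [0.05, 2.79], [-1.13, 4.28], [0.06, 2.93], [-2.69, 2.69]. Speed limits (rad/s): [2.22, 2.22, 2.79, 3.14, 3.14, 3.14].

## Interface

Orientations are given as [roll, pitch, yaw] about the fixed x, y, z axes, in that order (R = Rz(yaw) Ry(pitch) Rx(roll)).
In Python, from cell import env, eyes gives the robot as it stands.
- The arm moves only by the shell command python3 -m inch 'ROWS'. ROWS is JSON, a list of rows, each a list of 3 entries, a list of its own where there are three numbers: the shift along the tool's x, y, z in units of 60 mm (1.0 is 60 mm), then the turn about the tool's z in units of 5 degrees (1.0 is 5 degrees), then the closure, from -1 (fully open) to 1 (shut). In form: [[[tx, ty, tz], turn, claw], ...]. A call has exactly 10 rows; each row shifts and turns the commanded pose from where the row before left it, along the tool's axes as they then stand; what a row does not reach is not made up. A row lasts 1/8 s, in which the tool goes at most 62.5 mm and 10.7 degrees, less where a joint would pass 70% of its speed; a pose out of reach is approached as far as the arm can. A call is refused whole if a number of a shift passes 1 or a number of a turn 1, either way. A call with a gripper value outside its range is refused whole. The fingers move at their own pace and stop on an object; the grip force is fixed at half the most. Time passes only in rows, so rows that do not move let the fingers close, or fill a call up. It gives the time, the measured TCP pose, the force, the opening and the grip force at its end, in the units of the state.
- env.state(): the state, without advancing time (a new reading comes with each control period).
- eyes.read_camera(name): name is "side" or "top" or "wrist"; returns a dict with "pixels" (480x640x3 uint8, red, green, blue), "fx", "fy", "cx", "cy" (pixels), "extrinsics" (4x4, takes a point from world to camera coordinates). Camera axes: x right, y down, z forward; pixel columns grow to the right and rows downward; lengths in mm; the calibration is good to about 2 mm. A picture is of the moment at which its call begins. There is no depth.
- env.job_done(): hands the job in; it is judged then, once.
Trained networks look in a picture, given as the dict that the camera call returned (one of the last four; its "shot" number tells which), for a name from the list of things; names that differ only in an ending like _2 or _b are one class to them, and where a whole thing is asked for, a point or a joint stands for the part that bears it (a point fixed in the world has none). Each returns a list of dicts, best first, with "score" (0 to 1); they miss things now and then, are a little off and sometimes report something else, mostly with a low value. They report only what shows in the picture. A call takes as long as a camera call.
- eyes.boxes_of(name, picture): "centre" ([row, column] in pixels, amid what is visible of it).
- eyes.cut_out(name, picture): "mask" (480x640 bool, what is visible of it) and "centre" ([row, column] in pixels, amid what is visible of it).
- eyes.spot_point(name, picture): "centre" ([row, column] in pixels: a listed point, or the origin of a listed thing).
The state is a dict: "t": time; "joints": joint angles; "qvel": joint speeds; "tau": joint torques, N m; "eef_pos": TCP position; "tcp_rot": TCP orientation; "ft_force": force on the tool from outside, world axes, zero at the start; "moment": the same for the moment, N m; "opening": opening from 0.0 (shut) to 1.0 (fully open); "grip_force": force on a finger pad.
Only numpy, scipy, OpenCV 4.12 (cv2) and the standard library are available. Lean on these libraries where they do the work, as an engineer would, in place of code of your own. Each camera call takes 0.05 s, during which the arm holds its last target. There are 200 camera calls.

## Working session

There is one attempt and no reset: what is moved stays moved. The work goes in short steps, Python scripts to look and compute and a shell command to move; the robot and the scene stay as the last step left them, time stands still between calls to the robot, and variables do not carry over. Pictures are saved under pics/ and viewed, at most 11 in all, crops included, and the job is handed in when it is done.

```bash
mkdir -p pics; ls; cat > h.py <<'E'
import numpy as np, cv2
from cell import env, eyes
def save(p,n): cv2.imwrite('pics/'+n,p['pixels'][:,:,::-1])
def ray(p,rc):
    E=np.array(p['extrinsics']);R,t=E[:3,:3],E[:3,3]
    d=R.T@np.array([(rc[1]-p['cx'])/p['fx'],(rc[0]-p['cy'])/p['fy'],1]);o=-R.T@t
    return o,d
def atz(p,rc,z):
    o,d=ray(p,rc);return o+d*(z-o[2])/d[2]
def proj(p,X):
    E=np.array(p['extrinsics']);c=E[:3,:3]@np.array(X)+E[:3,3]
    return [p['cy']+p['fy']*c[1]/c[2],p['cx']+p['fx']*c[0]/c[2]]
E
python3 - <<'E'
from h import *
print(env.state(),env.pinch_z)
Z=dict(guard_handle=77.5,guard_hinge=74.5,knob_grip=110,station=0,fitting=0,gauge=0,tray=0,oil=0,mug=0,can=0)
for c in ['top','side','wrist']:
    p=eyes.read_camera(c);save(p,c+'0.png')
    for n,z in Z.items():
        r=eyes.spot_point(n,p)
        for q in r[:1]: print(c,n,round(q['score'],2),np.round(q['centre']),atz(p,q['centre'],z).round(1))
E
```

```text
pics
{'t': 0.0, 'joints': array([ 1.18639087e+00,  4.91512191e-01,  1.55944550e+00, -2.36352073e-05,
        1.09168023e+00, -1.05633552e-01]), 'qvel': array([-0.00229969, -0.00102051,  0.00043672, -0.0005415 ,  0.00088458,
        0.00047377]), 'tau': array([ 7.42523662e-04, -6.12652087e+01, -2.58174384e+01,  6.93070795e-02,
        4.83086240e-02, -6.69045517e-05]), 'eef_pos': array([171.886725  , 600.61733993, 182.49255093]), 'tcp_rot': array([-3.14055100e+00, -8.93642975e-05,  2.86283161e+00]), 'ft_force': array([-0.96348808,  1.12559936, -0.08992101]), 'moment': array([ 0.05162447, -0.04210037,  0.02325348]), 'grip_force': 0.0, 'opening': 0.9999993019102698} -18.8
top guard_handle 0.88 [244. 367.] [ 551.7 -102.3   77.5]
top knob_grip 0.71 [197. 355.] [647.6 -77.2 110. ]
top station 0.59 [246. 297.] [555.8  44.2   0. ]
top fitting 0.7 [303. 324.] [427.8 -12.5   0. ]
top gauge 0.69 [322. 271.] [388.8 106.    0. ]
top tray 0.62 [160. 261.] [750.2 121.3   0. ]
top oil 0.76 [267. 235.] [512.3 183.3   0. ]
top mug 0.92 [248. 115.] [560.6 445.7   0. ]
top can 0.78 [299. 487.] [ 427.6 -374.7    0. ]
side guard_handle 0.86 [274. 327.] [546.  -88.3  77.5]
side guard_hinge 0.97 [227. 272.] [534.  133.1  74.5]
side knob_grip 0.83 [241. 368.] [648.2 -67.2 110. ]
side station 0.98 [274. 304.] [559.6  36.2   0. ]
side fitting 0.73 [303. 250.] [419.5  -4.    0. ]
side gauge 0.83 [285. 213.] [377.5  88.2   0. ]
side tray 0.85 [239. 354.] [732.2 110.9   0. ]
side mug 0.79 [203. 232.] [547.3 427.2   0. ]
side can 0.92 [440. 352.] [ 423.6 -377.9    0. ]
```

View pics/top0.png

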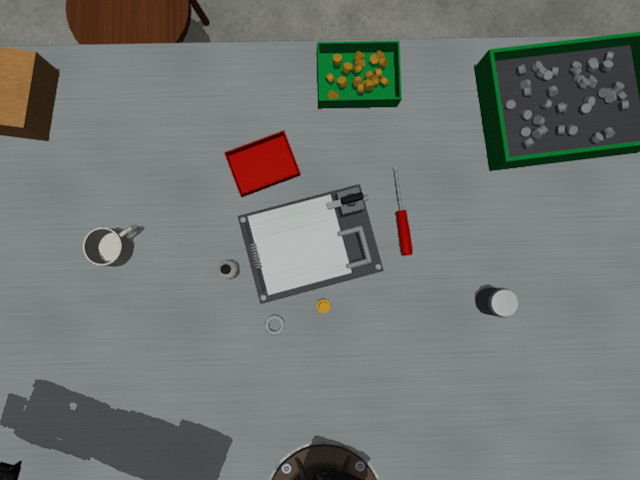

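View pics/side0.png

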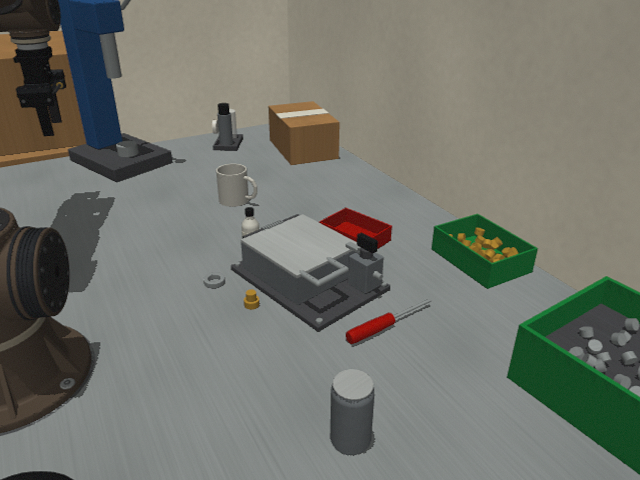

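The top view shows the station with its knob near (row 198, col 352) and the handle bar near (245, 365). The hinge is at the left, so yaw is about 0.23, and the oil bottle at (268, 229) stands well clear. Next I'll fit the station pose.

```bash
cat >> h.py <<'E'
from scipy.optimize import least_squares
P=dict(guard_handle=(-35,-132,77.5),guard_hinge=(0,90,74.5),knob_grip=(62,-128,110),station=(0,0,0))
def w(s,X):
    c,n=np.cos(s[2]),np.sin(s[2]);return np.array([s[0]+c*X[0]-n*X[1],s[1]+n*X[0]+c*X[1],X[2]])
def fit(cams,show=True,names=P):
    obs=[]
    for c in cams:
        p=eyes.read_camera(c)
        for n in names:
            r=eyes.spot_point(n,p)
            if r and r[0]['score']>.4: obs.append((c,p,n,np.array(r[0]['centre'])))
    def f(s): return np.concatenate([(np.array(proj(p,w(s,P[n])))-o)*1.0 for _,p,n,o in obs])
    r=least_squares(f,[560,35,.226],loss='soft_l1',x_scale=[1,1,.01])
    if show:
        for (c,_,n,o),e in zip(obs,f(r.x).reshape(-1,2)): print(c,n,o.round(),e.round(1))
    print('station',r.x.round(3),{n:w(r.x,X).round(1).tolist() for n,X in P.items()})
    return r.x
def go(target,yawy):  # target TCP, tool-y angle -> shift in tool units & turn units
    s=env.state();y=s['tcp_rot'][2];tx=np.array([np.cos(y),np.sin(y)]);ty=np.array([np.sin(y),-np.cos(y)])
    d=np.array(target)-s['eef_pos'];a=np.arctan2(ty[1],ty[0])
    print('pos',s['eef_pos'].round(1),'q6',s['joints'][5].round(2),'shift',round(d[:2]@tx/60,3),round(d[:2]@ty/60,3),round(-d[2]/60,3),'turn',round(np.degrees(a-yawy)/5,2))
E
python3 - <<'E'
from h import *
s=fit(['top','side'])
k=w(s,(62,-128,200));go(k,s[2])
E
```

```text
top guard_handle [244. 368.] [-0.4 -3.2]
top guard_hinge [254. 255.] [0.5 2.9]
top knob_grip [196. 355.] [ 0.7 -2.7]
top station [248. 300.] [-2. -0.]
side guard_hinge [226. 272.] [2.2 1.9]
side knob_grip [240. 371.] [ 2.  -2.6]
side station [274. 301.] [0.4 0.5]
station [5.56123e+02 3.84560e+01 2.41000e-01] {'guard_handle': [553.6, -98.1, 77.5], 'guard_hinge': [534.7, 125.9, 74.5], 'knob_grip': [646.8, -71.1, 110.0], 'station': [556.1, 38.5, 0.0]}
pos [172.  600.9 183.1] q6 -0.11 shift -10.691 -8.589 -0.282 turn 12.05
```

```bash
python3 -m inch '[[[-0.4,-0.3,-0.2],0,-1],[[-0.7,-0.56,-0.1],0,-1],[[-0.7,-0.56,0],0,-1],[[-0.7,-0.56,0],0,-1],[[-0.7,-0.56,0],0,-1],[[-0.7,-0.56,0],0,-1],[[-0.7,-0.56,0],0,-1],[[-0.7,-0.56,0],0,-1],[[-0.7,-0.56,0],0,-1],[[-0.7,-0.56,0],0,-1]]' && python3 -m inch '[[[-0.7,-0.56,0],0,-1],[[-0.7,-0.56,0],0,-1],[[-0.7,-0.56,0],0,-1],[[-0.7,-0.56,-0.2],0,-1],[[-0.7,-0.56,-0.2],0,-1],[[-0.4,-0.4,-0.2],0,-1],[[0,0,0],1,-1],[[0,0,0],1,-1],[[0,0,0],1,-1],[[0,0,0],1,-1]]' && python3 -m inch '[[[0,0,0],1,-1],[[0,0,0],1,-1],[[0,0,0],1,-1],[[0,0,0],1,-1],[[0,0,0],1,-1],[[0,0,0],1,-1],[[0,0,0],1,-1],[[0,0,0],1,-1],[[0,0,0],0,-1],[[0,0,0],0,-1]]'
python3 - <<'E'
from h import *
print(env.state()['t'])
s=fit(['top','side','wrist'])
p=eyes.read_camera('wrist');save(p,'wrist1.png')
go(w(s,(62,-128,200)),s[2])
E
```

```text
t: 3.4
eef_pos: [471.2, 180.7, 201.3]
tcp_rot: [3.141, 0.0, 2.863]
ft_force: [-0.6, 0.2, -0.1]
opening: 0.995
grip_force: 0.0
t: 4.65
eef_pos: [642.4, -66.8, 237.0]
tcp_rot: [3.141, -0.0, 2.511]
ft_force: [0.9, 0.8, -0.1]
opening: 0.999
grip_force: 0.0
t: 5.9
eef_pos: [642.4, -66.8, 237.0]
tcp_rot: [3.142, -0.0, 1.818]
ft_force: [-0.3, 0.8, 0.6]
opening: 0.997
grip_force: 0.0
5.9
top guard_hinge [254. 257.] [1. 0.]
side guard_handle [275. 328.] [0.6 2.9]
side guard_hinge [229. 272.] [-1.4  1.5]
side knob_grip [242. 371.] [ 0.7 -4.6]
side station [274. 301.] [ 0.  -0.9]
wrist guard_handle [210. 217.] [-0.4 -0.5]
wrist knob_grip [217. 324.] [0.4 0.9]
station [5.5397e+02 4.0373e+01 2.1800e-01] {'guard_handle': [548.3, -96.1, 77.5], 'guard_hinge': [534.5, 128.2, 74.5], 'knob_grip': [642.2, -71.2, 110.0], 'station': [554.0, 40.4, 0.0]}
pos [642.4 -66.8 237. ] q6 -0.45 shift -0.071 -0.022 0.617 turn 0.31
```

View pics/wrist1.png

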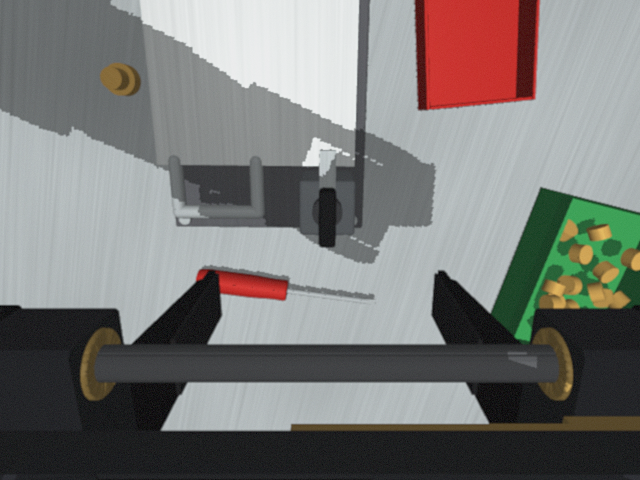

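The wrist view shows the knob bar centred near (217, 327) and running vertically, with the handle bar centre near (211, 218). I'll check the yaw from masks.

```bash
python3 - <<'E'
from h import *
p=eyes.read_camera('wrist')
g=p['pixels'].astype(int).sum(2)
m=np.zeros((480,640),np.uint8);m[185:255,305:350]=(g[185:255,305:350]<110)
rs,cs=np.nonzero(m);print(rs.min(),rs.max(),cs.min(),cs.max())
for r in range(190,248,6):
    c=cs[rs==r]; print(r,c.min() if len(c) else None,c.max() if len(c) else None)
# guard right edge / handle arms: expected projections for two yaw guesses
for a,b in [((190,327),(246,327))]:
    A,B=atz(p,a,123),atz(p,b,123);print(A,B,np.arctan2(A[1]-B[1],A[0]-B[0])-np.pi/2)
print('handle',atz(p,(211,218),77.5),'knob',atz(p,(217,327),110))
E
python3 - <<'E'
import cv2
i=cv2.imread('pics/wrist1.png')[130:260,150:390];cv2.imwrite('pics/w1c.png',cv2.resize(i,None,fx=3.3,fy=3.3,interpolation=cv2.INTER_CUBIC))
E
```

```text
188 246 319 336
190 320 334
196 320 335
202 319 335
208 319 335
214 319 334
220 319 335
226 319 334
232 320 334
238 320 334
244 320 333
[637.47318027 -46.5647155  123.        ] [648.49337145 -90.65257647 123.        ] 0.24494079062589846
handle [549.51918304 -96.85550858  77.5       ] knob [643.50092138 -70.59568723 110.        ]
```

View pics/w1c.png

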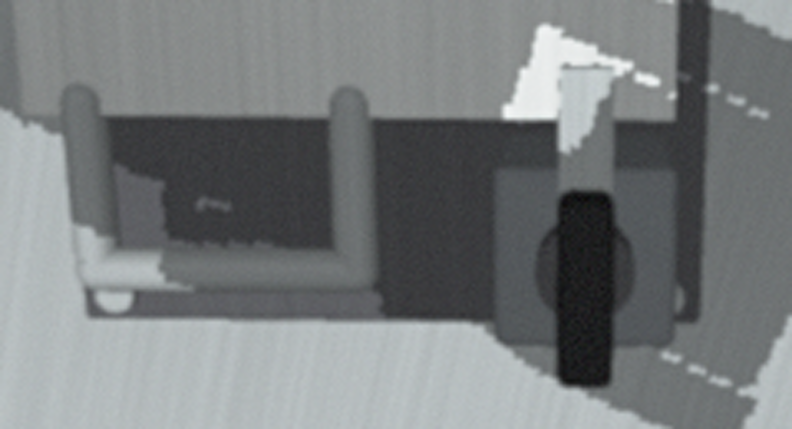

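The crop shows the knob, plate edge and handle all squared with the tool, so the yaw is about 0.244. Knob is at about (643, -69) and the handle at about (549.8, -96.8). I'll descend on the knob and grip it.

```bash
python3 -m inch '[[[-0.04,0,0.3],0,-1],[[0,0,0.4],0,-1],[[0,0,0.4],0,-1],[[0,0,0.4],0,-1],[[0,0,0.4],0,-1],[[0,0,0.3],0,-1],[[0,0,0.1],0,-1],[[0,0,0.07],0,-1],[[0,0,0],0,-1],[[0,0,0],0,-1]]' && python3 -m inch '[[[0,0,0],0,1],[[0,0,0],0,1],[[0,0,0],0,1],[[0,0,0],0,1],[[0,0,0],0,1],[[0,0,0],0,1],[[0,0,0],0,1],[[0,0,0],0,1],[[0,0,0],0,1],[[0,0,0],0,1]]'
```

```text
t: 8.0
eef_pos: [643.3, -69.1, 95.5]
tcp_rot: [3.141, 0.0, 1.816]
ft_force: [0.2, -1.0, -0.8]
opening: 1.001
grip_force: 0.0
t: 9.25
eef_pos: [643.0, -69.1, 94.8]
tcp_rot: [3.142, -0.0, 1.816]
ft_force: [0.2, 0.1, -0.3]
opening: 0.024
grip_force: 0.0
```

```bash
python3 - <<'E'
from h import *
p=eyes.read_camera('wrist');save(p,'wrist2.png')
p=eyes.read_camera('side');i=p['pixels'][180:330,250:450,::-1];cv2.imwrite('pics/s2.png',cv2.resize(i,None,fx=4,fy=4,interpolation=cv2.INTER_CUBIC))
print(env.state()['opening'],env.state()['grip_force'])
E
```

```text
0.006461295770121378 0.0
```

View pics/wrist2.png

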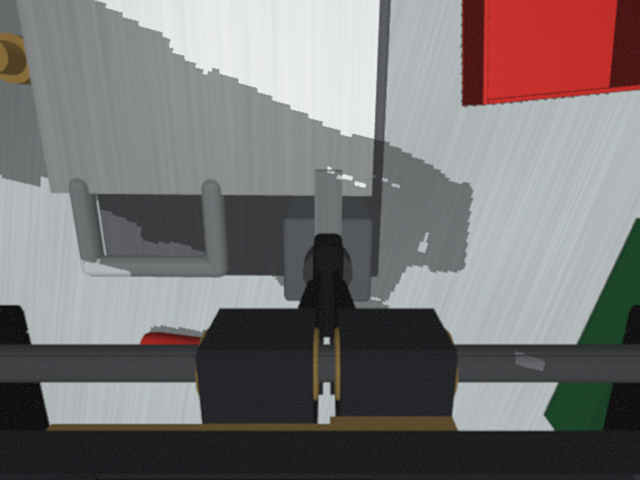

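View pics/s2.png

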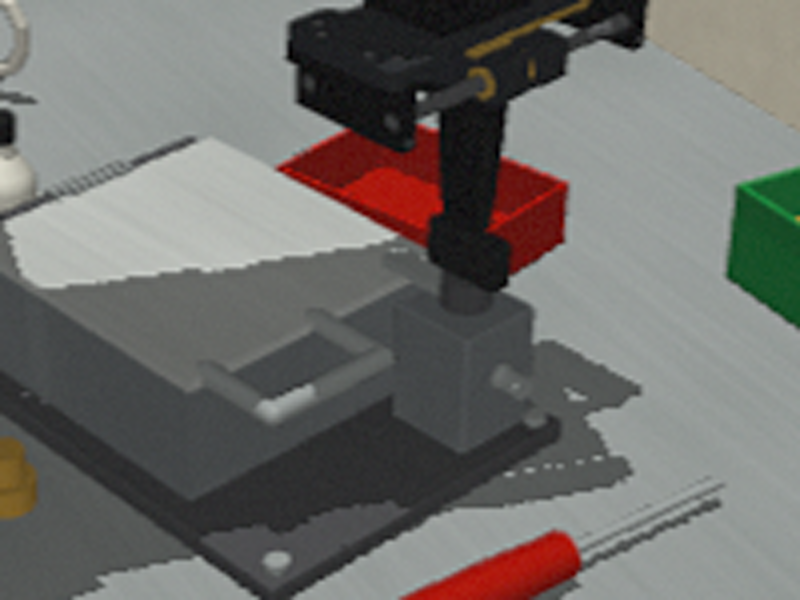

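```bash
python3 - <<'E'
from h import *
st=env.state();print(st['eef_pos'],st['ft_force'],st['moment'])
p=eyes.read_camera('side');q=eyes.read_camera('wrist')
for X in [(643,-69,95),(643,-69,123),(643,-69,110),(643,-69,80)]:
    a=np.array(proj(p,X));print(X,'side',a.round(1),'crop',((a-[180,250])*4).round(),'wrist',np.round(proj(q,X),1))
E=np.array(q['extrinsics']);print('wristcam',(-E[:3,:3].T@E[:3,3]).round(1),E[2,:3].round(2))
for n in ['knob_grip','guard_handle']:
  for pp in (p,q):
    r=eyes.spot_point(n,pp);print(n,[(round(x['score'],2),np.round(x['centre'])) for x in r[:2]])
E
```

```text
[643.02095068 -69.06756111  94.82700607] [ 0.1829759  -0.15775649  0.43747567] [-0.09687419  0.02628627  0.00949028]
(643, -69, 95) side [248.8 365.7] crop [275. 463.] wrist [269.8 327.2]
(643, -69, 123) side [236.4 366.4] crop [225. 465.] wrist [292.6 327.3]
(643, -69, 110) side [242.2 366. ] crop [249. 464.] wrist [281.3 327.2]
(643, -69, 80) side [255.3 365.3] crop [301. 461.] wrist [259.8 327.1]
wristcam [623.4   7.9 295.6] [ 0.07 -0.27 -0.96]
knob_grip [(0.78, array([243., 371.])), (0.48, array([323., 387.]))]
knob_grip [(0.6, array([285., 328.]))]
guard_handle [(0.92, array([276., 329.]))]
guard_handle [(0.8, array([267., 157.]))]
```

```bash
python3 - <<'E'
from h import *
a=eyes.read_camera('side')['pixels'][205:265,330:405,::-1];b=eyes.read_camera('wrist')['pixels'][220:320,270:390,::-1]
f=lambda i:cv2.resize(np.clip((i/255.)**.45*255,0,255).astype(np.uint8),(390,400),interpolation=cv2.INTER_CUBIC)
cv2.imwrite('pics/c3.png',np.hstack([f(a),f(b)]))
E
```

```text
(no output)
```

View pics/c3.png

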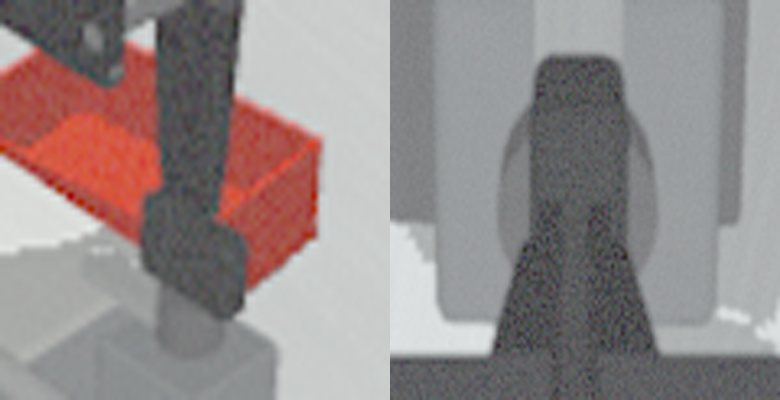

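```bash
python3 - <<'E'
from h import *
q=eyes.read_camera('wrist');print(q['fx'],q['fy'],q['cx'],q['cy'])
s=env.state();y=s['tcp_rot'][2];ty=np.array([np.sin(y),-np.cos(y),0]);E=np.array(q['extrinsics'])
for dz in (0,19,40):
  for o in (-47.5,47.5): 
    X=s['eef_pos']+o*ty+[0,0,dz];print(dz,o,np.round(proj(q,X),1))
Y=.244;
for yy in (-151,-105):
  for xx in (55,69): 
    k=np.array([643,-69])+[np.cos(Y)*(xx-62)-np.sin(Y)*(yy+128),np.sin(Y)*(xx-62)+np.cos(Y)*(yy+128)]
    for z in (97,123): print('knob',xx,yy,z,np.round(proj(q,[*k,z]),1))
E
```

```text
413.25400107782036 413.25400107782036 326.19151640266386 231.24423349335603
0 -47.5 [269.8 235.8]
0 47.5 [269.8 418.5]
19 -47.5 [284.6 227.5]
19 47.5 [284.5 427. ]
40 -47.5 [304.4 216.2]
40 47.5 [304.3 438.5]
knob 55 -151 97 [311.7 313.9]
knob 55 -151 123 [337.5 312.4]
knob 69 -151 97 [311.7 340.3]
knob 69 -151 123 [337.5 342.1]
knob 55 -105 97 [228.3 313.2]
knob 55 -105 123 [244.5 311.4]
knob 69 -105 97 [228.3 341.2]
knob 69 -105 123 [244.5 343.3]
```

```bash
python3 -m inch '[[[0,0,0],0.5,1],[[0,0,0],0.5,1],[[0,0,0],0.5,1],[[0,0,0],0.5,1],[[0,0,0],0,1],[[0,0,0],0,1],[[0,0,0],0,1],[[0,0,0],0,1],[[0,0,0],0,1],[[0,0,0],0,1]]'
python3 - <<'E'
from h import *
print(env.state()['opening'],env.state()['moment'])
a=eyes.read_camera('side')['pixels'][205:265,330:405,::-1];b=eyes.read_camera('wrist')['pixels'][220:320,270:390,::-1]
f=lambda i:cv2.resize(np.clip((i/255.)**.4*255,0,255).astype(np.uint8),(390,400),interpolation=cv2.INTER_CUBIC)
cv2.imwrite('pics/c4.png',np.hstack([f(a),f(b)]))
E
```

```text
t: 11.05
eef_pos: [643.0, -69.1, 94.8]
tcp_rot: [-3.142, -0.0, 1.641]
ft_force: [0.3, -0.6, 0.1]
opening: 0.001
grip_force: 0.0
0.0006468809454399983 [-0.12449122  0.08525309  0.00882985]
```

View pics/c4.png

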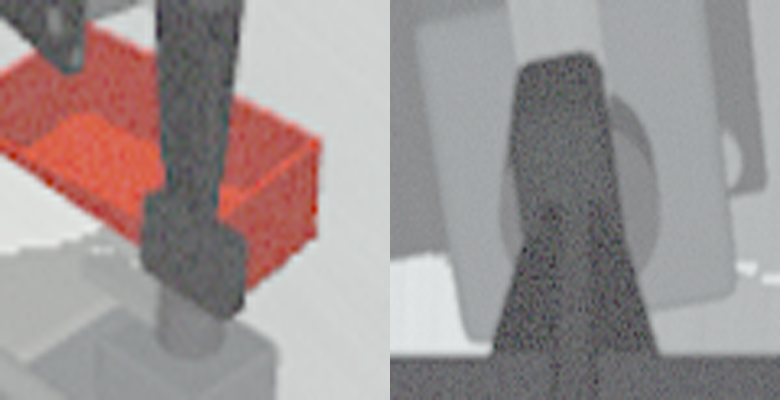

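Even with the tool lined up over it, the shut fingers ended just above the knob top. The finger gap in the first wrist view fits this: 214 px for 95 mm puts the tips about 30 mm short of the reported TCP. I'll open, undo the turn and go 30 mm lower.

```bash
python3 -m inch '[[[0,0,-0.1],-0.5,-1],[[0,0,0],-0.5,-1],[[0,0,0],-0.5,-1],[[0,0,0],-0.5,-1],[[0,0,0],0,-1],[[0,0,0],0,-1],[[0,0,0],0,-1],[[0,0,0.2],0,-1],[[0,0,0.2],0,-1],[[0,0,0.2],0,-1]]' && python3 -m inch '[[[0,0,0],0,1],[[0,0,0],0,1],[[0,0,0],0,1],[[0,0,0],0,1],[[0,0,0],0,1],[[0,0,0],0,1],[[0,0,0],0,1],[[0,0,0],0,1],[[0,0,0],0,1],[[0,0,0],0,1]]'
```

```text
t: 12.4
eef_pos: [642.7, -69.0, 63.5]
tcp_rot: [-3.141, -0.0, 1.816]
ft_force: [-0.4, 0.8, -0.3]
opening: 0.976
grip_force: 0.0
t: 13.65
eef_pos: [643.7, -69.2, 65.7]
tcp_rot: [3.14, 0.001, 1.815]
ft_force: [0.6, 0.3, 6.2]
opening: 0.146
grip_force: 31.0
```

The knob is gripped: opening 0.146 is 14 mm, at 31 N. Now I'll turn it clockwise.

```bash
python3 -m inch '[[[0,0,0],1,1],[[0,0,0],1,1],[[0,0,0],1,1],[[0,0,0],1,1],[[0,0,0],1,1],[[0,0,0],1,1],[[0,0,0],1,1],[[0,0,0],1,1],[[0,0,0],1,1],[[0,0,0],1,1]]' && python3 -m inch '[[[0,0,0],1,1],[[0,0,0],1,1],[[0,0,0],1,1],[[0,0,0],1,1],[[0,0,0],1,1],[[0,0,0],0.3,1],[[0,0,0],0,1],[[0,0,0],0,1],[[0,0,0],0,1],[[0,0,0],0,1]]'
python3 -c "
from h import *
print(env.state()['moment'])"
```

```text
t: 14.9
eef_pos: [645.1, -69.5, 65.7]
tcp_rot: [3.137, -0.002, 0.94]
ft_force: [7.0, -1.0, 0.8]
opening: 0.147
grip_force: 31.4
t: 16.15
eef_pos: [645.6, -70.1, 65.7]
tcp_rot: [3.137, -0.005, 0.48]
ft_force: [9.7, -4.6, -0.3]
opening: 0.147
grip_force: 31.5
[-0.84704169 -1.46256152 -0.04589384]
```

```bash
python3 -m inch '[[[0,0,0],0,-1],[[0,0,0],0,-1],[[0,0,0],0,-1],[[0,0,0],0,-1],[[0,0,0],0,-1],[[0,0,0],0,-1],[[0,0,-0.3],0,-1],[[0,0,-0.6],0,-1],[[0,0,-0.7],0,-1],[[0,0,-0.6],0,-1]]' && python3 -m inch '[[[0,0,0],0.9,0.1],[[0,0,0],0.9,0.1],[[0,0,0],0.9,0.1],[[0,0,0],0,0.1],[[0,0,0],0,0.1],[[0,0,0],0,0.1],[[0,0,0],0,0.1],[[0,0,0],0,0.1],[[0,0,0],0,0.1],[[0,0,0],0,0.1]]'
python3 - <<'E'
from h import *
p=eyes.read_camera('wrist');save(p,'wrist5.png')
for n in ['knob_grip','guard_handle']:
    r=eyes.spot_point(n,p);print(n,[(round(x['score'],2),np.round(x['centre']),atz(p,x['centre'],P[n][2])) for x in r[:1]])
print(np.round(proj(p,[549.8,-96.8,77.5]),1))
go([549.8,-96.8,200],.244-np.pi/2)
E
```

```text
t: 17.4
eef_pos: [643.1, -69.1, 199.9]
tcp_rot: [3.14, -0.002, 0.48]
ft_force: [-1.3, 0.1, 0.3]
opening: 1.001
grip_force: 0.0
t: 18.65
eef_pos: [643.0, -69.1, 196.8]
tcp_rot: [-3.142, -0.0, 0.245]
ft_force: [-0.5, -0.5, -0.2]
opening: 0.451
grip_force: 0.0
knob_grip [(0.78, array([227., 326.]), array([641.10081802, -69.30792112, 110.        ]))]
guard_handle [(0.69, array([322., 337.]), array([ 551.86636304, -101.1146644 ,   77.5       ]))]
[323.  331.7]
pos [643.  -69.1 196.8] q6 1.12 shift -1.619 0.072 -0.053 turn 0.01
```

View pics/wrist5.png

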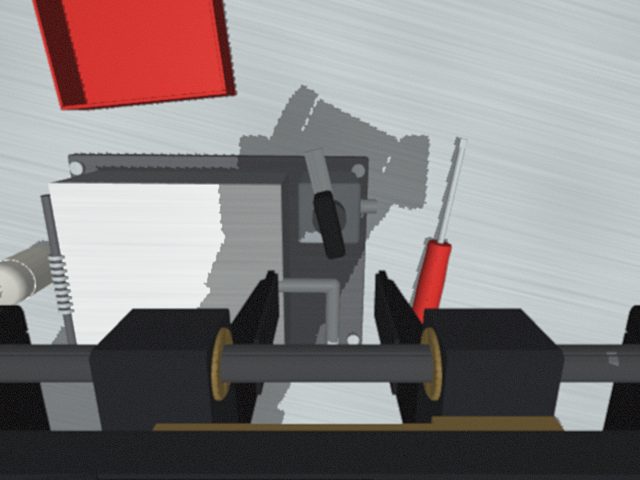

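The knob now points about 15° off the station's x. The tongue, near (155, 315), is clear of the guard edge at col 285. The handle bar is at col 333, within about 1 px of the prediction. Next I'll move over the handle.

```bash
python3 -m inch '[[[-0.3,0.02,0],0,0.2],[[-0.5,0.02,0],0,0.2],[[-0.5,0.02,0],0,0.2],[[-0.32,0.02,0],0,0.2],[[0,0,0.3],0,0.2],[[0,0,0.5],0,0.2],[[0,0,0.5],0,0.2],[[0,0,0.4],0,0.2],[[0,0,0.3],0,0.2],[[0,0,0.05],0,0.2]]'
python3 - <<'E'
from h import *
p=eyes.read_camera('wrist');save(p,'wrist6.png')
go([549.8,-96.8,28],.244-np.pi/2)
print(np.round(proj(p,[549.8,-96.8,77.5]),1))
E
```

```text
t: 20.05
eef_pos: [549.4, -97.2, 72.9]
tcp_rot: [-3.141, 0.001, 0.245]
ft_force: [-0.3, 0.1, 0.4]
opening: 0.399
grip_force: 0.0
pos [549.7 -97.3  73.4] q6 1.03 shift 0.003 -0.007 0.756 turn 0.01
[270.8 326.5]
```

View pics/wrist6.png

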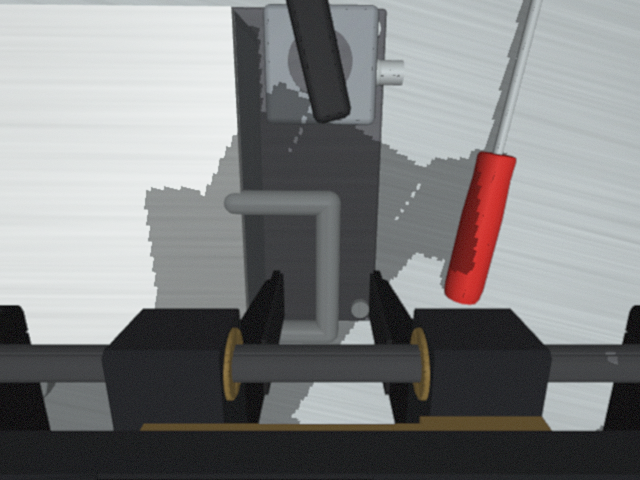

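The bar, at cols 317–340, is centred between the finger tips at 283 and 371. The left finger clears the guard edge at col 240. I'll descend and close.

```bash
python3 -m inch '[[[0,0,0.2],0,0.2],[[0,0,0.3],0,0.2],[[0,0,0.2],0,0.2],[[0,0,0.05],0,0.2],[[0,0,0],0,1],[[0,0,0],0,1],[[0,0,0],0,1],[[0,0,0],0,1],[[0,0,0],0,1],[[0,0,0],0,1]]'
python3 - <<'E'
from h import *
s=env.state();e=s['eef_pos'];print(e,s['grip_force'],s['opening'],s['ft_force'])
# arc: hinge (y90,z74.5); handle (-132,77.5): radius 222, phase
Y=.244;ph0=np.arctan2(3,222);r=np.hypot(222,3)
prev=np.zeros(2)
for d in np.arange(0,46,2.5):
    a=ph0+np.radians(d);q=np.array([-(r*np.cos(a)-222),r*np.sin(a)-3])  # toward +y station, up  (mm)
    # tool y = station -y
    print(d,'ty',round((-(-(r*np.cos(a)-222))-prev[0])/60,3),'tz',round((-q[1]-prev[1])/60,3));prev=np.array([-q[0],-q[1]])
E
```

```text
t: 21.35
eef_pos: [550.1, -97.5, 29.1]
tcp_rot: [3.141, -0.001, 0.245]
ft_force: [0.5, -2.5, 5.4]
opening: 0.119
grip_force: 30.0
[550.13190995 -97.51996795  29.13381464] 30.001488626003265 0.1190902435839631 [ 0.49431447 -2.53239216  5.36350019]
0.0 ty 0.0 tz -0.0
2.5 ty -0.006 tz -0.161
5.0 ty -0.013 tz -0.161
7.5 ty -0.02 tz -0.16
10.0 ty -0.027 tz -0.159
12.5 ty -0.034 tz -0.158
15.0 ty -0.04 tz -0.156
17.5 ty -0.047 tz -0.154
20.0 ty -0.054 tz -0.152
22.5 ty -0.061 tz -0.15
25.0 ty -0.067 tz -0.147
27.5 ty -0.073 tz -0.144
30.0 ty -0.08 tz -0.14
32.5 ty -0.086 tz -0.137
35.0 ty -0.091 tz -0.133
37.5 ty -0.097 tz -0.129
40.0 ty -0.103 tz -0.125
42.5 ty -0.108 tz -0.12
45.0 ty -0.113 tz -0.115
```

The handle is gripped: 11.3 mm at 30 N. Now I'll lift along the arc.

```bash
python3 -m inch '[[[0,-0.006,-0.161],0,1],[[0,-0.013,-0.161],0,1],[[0,-0.02,-0.16],0,1],[[0,-0.027,-0.159],0,1],[[0,-0.034,-0.158],0,1],[[0,-0.04,-0.156],0,1],[[0,-0.047,-0.154],0,1],[[0,-0.054,-0.152],0,1],[[0,-0.061,-0.15],0,1],[[0,0,0],0,1]]'
python3 - <<'E'
from h import *
s=env.state();print(s['moment'],s['ft_force'])
e=s['eef_pos']-[550.13,-97.52,29.13];Y=.244
fy=e[:2]@[-np.sin(Y),np.cos(Y)];print('along+y',fy,'up',e[2],'ang',np.degrees(np.arctan2(3+e[2],222-fy))-.77)
E
```

```text
t: 22.6
eef_pos: [546.1, -80.8, 114.1]
tcp_rot: [3.139, -0.001, 0.245]
ft_force: [2.1, -10.5, -2.2]
opening: 0.116
grip_force: 30.0
[-2.02714292 -0.2758213  -0.0858874 ] [  2.12187386 -10.49629105  -2.19118251]
along+y 17.23060207697628 up 84.99508415998821 ang 22.484536872037115
```

```bash
python3 -m inch '[[[0,-0.06,-0.147],0,1],[[0,-0.068,-0.144],0,1],[[0,-0.08,-0.14],0,1],[[0,-0.086,-0.137],0,1],[[0,-0.091,-0.133],0,1],[[0,-0.097,-0.129],0,1],[[0,-0.103,-0.125],0,1],[[0,-0.108,-0.12],0,1],[[0,-0.113,-0.115],0,1],[[0,0,0],0,1]]'
python3 - <<'E'
from h import *
s=env.state();print(s['moment'],s['ft_force'])
e=s['eef_pos']-[550.13,-97.52,29.13];Y=.244
fy=e[:2]@[-np.sin(Y),np.cos(Y)];print('along+y',fy,'up',e[2],'ang',np.degrees(np.arctan2(3+e[2],222-fy))-.77)
im=[]
for c in ('side','wrist'):
    p=eyes.read_camera(c);im.append(cv2.resize(p['pixels'][...,::-1],(400,300)) if c=='wrist' else cv2.resize(p['pixels'][150:350,200:467,::-1],(400,300)))
    if c=='side': print(eyes.spot_point('guard_handle',p)[:1],np.round(proj(p,s['eef_pos']+[0,0,48]),1))
cv2.imwrite('pics/f7.png',np.hstack(im))
E
```

```text
t: 23.85
eef_pos: [535.3, -35.0, 186.7]
tcp_rot: [3.136, -0.004, 0.246]
ft_force: [2.4, -17.1, 9.3]
opening: 0.121
grip_force: 30.0
[-3.24604443 -0.21662026 -0.05209558] [  2.37925977 -17.13555438   9.2556813 ]
along+y 64.29448351525288 up 157.59174901713462 ang 44.74952821633137
[{'centre': [185.9, 304.6], 'score': 0.72}] [188.3 308.5]
```

View pics/f7.png

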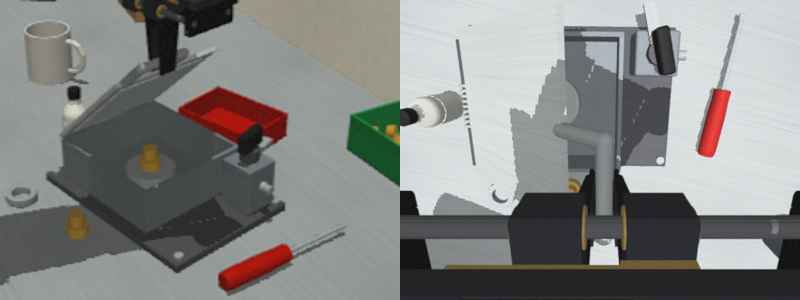

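The side view shows the guard held at about 45°, the fitting visible and the knob still turned. I'll hold once more, relieving a little side load.

```bash
python3 -m inch '[[[0,0.02,0],0,1],[[0,0,0],0,1],[[0,0,0],0,1],[[0,0,0],0,1],[[0,0,0],0,1],[[0,0,0],0,1],[[0,0,0],0,1],[[0,0,0],0,1],[[0,0,0],0,1],[[0,0,0],0,1]]' && python3 -c "
from h import *
s=env.state();e=s['eef_pos']-[550.13,-97.52,29.13]
fy=e[:2]@[-np.sin(.244),np.cos(.244)];a=np.degrees(np.arctan2(3+e[2],222-fy))-.77;print(a,s['grip_force'],s['ft_force'])
if 43<a<47 and s['grip_force']>20: print(env.job_done())"
```

```text
t: 25.25
eef_pos: [535.4, -35.8, 185.8]
tcp_rot: [3.137, -0.003, 0.245]
ft_force: [3.9, -12.0, 5.5]
opening: 0.119
grip_force: 30.0
44.433429409658906 30.02167135477066 [  3.91736853 -11.95941985   5.54380436]
the job is handed in; nothing more can be done
None
```

I turned the knob about 76° clockwise, past its detent with the tongue clear of the guard, then lifted the guard to about 44.4° by arm position and handed in at 25.3 s with the gripper still holding it; the final pictures showed none of the other things shifted.

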